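# Fetch the ice mould from behind the bottles

## Robot

A 6-joint arm with a two-finger parallel gripper is mounted at the origin on the work surface. World frame = base frame: x ahead of the robot, y to its left, z up, the work surface at z = 0. Lengths are in m, angles in degrees, forces in N, time in s.
With the tool pointing down it reaches from about 0.25 to 0.725 m from the base axis. Payload 9.7 kg.
Tool frame: the origin (TCP) lies between the finger pads; the fingertips stand 19 mm ahead of it and the grasp point (between the pads) is the TCP; x points along the fingers, y is the direction in which the jaws open and shut, and the axes are right-handed (so a half turn about x gives the same grasp; the last joint's range is limited). The gripper opens to 85 mm and grips with 20 to 120 N. Pads are 22 mm wide; open, the fingers measure 114 mm over their backs; the gripper's body (76 mm by 85 mm) begins 54 mm behind the grasp point. The pads swing forward as they close: fully open they stand 13 mm farther back than shut.
Start: joints at [-68.755, 4.979, 10.078, 95.1, 0, 90], TCP at [0.199, -0.513, 0.25] pointing down, gripper open.
Joint ranges: [-179.16, 179.16], [-48.56, 103.87], [-65.8, 70.77], [-126.05, 130.52], [-82.76, 87.17], [-180, 180]. Speed limits (degrees/s): [127.2, 127.2, 147.25, 180, 180, 180].

## Interface

Orientations are given as [roll, pitch, yaw] about the fixed x, y, z axes, in that order (R = Rz(yaw) Ry(pitch) Rx(roll)).
In Python, from workcell import bot gives the robot as it stands. The module is installed in compiled form; this text tells all that it offers.
- The arm moves only by the shell command python3 -m handwheel 'ROWS' [FORCE]. ROWS is JSON, a list of rows, each a list of 7 numbers: the turn, a rotation vector about the tool's x, y, z in degrees, then the shift along the tool's x, y, z in m, then the closure, from -1 (fully open) to 1 (shut), so that 0 is half open. In form: [[ax, ay, az, dx, dy, dz, fingers], ...]. A call has 1 to 20 rows; each row is the pose to reach, as a shift and turn from the pose commanded when the call began, along the tool's axes at that moment; what a row does not reach only later rows make up. A row lasts 1/8 s, in which the tool goes at most 62.5 mm and 10.7 degrees, less where a joint would pass 70% of its speed; a pose out of reach is approached as far as the arm can. A call with a gripper value outside its range is refused whole. The fingers move at their own pace and stop on an object; FORCE is the grip in N (left out, the last holds). Time passes only in rows, so rows that repeat a pose let the fingers close. It gives the time, the measured TCP pose, the force and the opening at its end, in the units of the state.
- bot.get_obs(): the state, without advancing time (a new reading comes with each control period).
- bot.camera(name): name is "side" or "top"; returns a dict with "frame" (384x512x3 uint8, red, green, blue), "fx", "fy", "cx", "cy" (pixels), "R" (3x3) and "t" (3): a world point X has camera coordinates R X + t. Camera axes: x right, y down, z forward; pixel columns grow to the right and rows downward; lengths in m; the calibration is good to about 2 mm. A picture is of the moment at which its call begins. There is no depth.
- bot.job_done(): hands the job in, once; it reports no verdict.
Trained networks look in a picture, given as the dict that the camera call returned (one of the last four; its "shot" number tells which), for a name from the list of things; names that differ only in an ending like _2 or _b are one class to them, and where a whole thing is asked for, a point or a joint stands for the part that bears it (a point fixed in the world has none). Each returns a list of dicts, best first, with "conf" (0 to 1); they miss things now and then, are a little off and sometimes report something else, mostly with a low value. They report only what shows in the picture. A call takes as long as a camera call.
- bot.look_for(name, picture): "bbox" ([left, top, width, height] as shares, 0 to 1, of the picture: columns of its width, rows of its height, round what is visible of it).
- bot.tip_of(name, picture): "centre" ([column, row] as shares, 0 to 1, of the picture: columns of its width, rows of its height: a listed point, or the origin of a listed thing).
The state is a dict: "time": time; "q": joint angles; "qd": joint speeds; "joint_efforts": joint torques, N m; "ee_pos": TCP position; "tcp_rot": TCP orientation; "wrist_force": force on the tool from outside, world axes, zero at the start; "torque": the same for the moment, N m; "opening": finger opening in m.
Only numpy, scipy, OpenCV 4.12 (cv2) and the standard library are available. Lean on these libraries where they do the work, as an engineer would, in place of code of your own. Each camera call takes 0.05 s, during which the arm holds its last target.

## Task

Clear the two amber bottles and the steel shaker out of the bottle rack and stand all three on the cork mat; then lift out the coral ice mould from behind them and set it flat in the middle of the round white dish; then stand each bottle and the shaker back in the rack exactly where it stood before, leaving the slot that was empty empty. Keep them upright, set things down rather than dropping them, and leave the tongs, the copper jigger and the green tumbler where they are.

Things in the scene. Friction and masses are not known exactly. Their poses are not given: they have to be found in the camera images.
- bottle_white_center (a point): amber bottle with a WHITE cap, 140 mm tall, body 52 mm in diameter up to 78 mm, shoulder up to 100 mm, then a straight neck and cap 28 mm in diameter from 100 to 140 mm above its underside (grip it there); about 0.2 kg; stands in a rack slot at the start (which one varies). This point: on its axis, half-way up, 70 mm above its underside; z up its axis, yaw means nothing
- bottle_blue_center (a point): amber bottle with a BLUE cap, otherwise the same as the white-capped one; stands in a rack slot at the start (which one varies). This point: on its axis, half-way up, 70 mm above its underside; z up its axis, yaw means nothing
- shaker_center (a point): plain steel shaker, 140 mm tall, body 44 mm in diameter at the foot widening to 52 mm at 85 mm, then a straight cap 28 mm in diameter from 104 to 140 mm above its underside (grip it there); about 0.2 kg; stands in a rack slot at the start (which one varies). This point: on its axis, half-way up, 70 mm above its underside; z up its axis, yaw means nothing
- mould_center (a point): coral-coloured stiff silicone ice mould, an open tray of eight square cells, 56 mm (its x) by 120 mm (its y) and 40 mm high, about 0.15 kg; lies on the rack's ledge close behind the bottles, its y roughly along the row of slots. This point is its centre, 20 mm above its underside
- rack: fixed wooden rack, pale ledge, brown board. Origin at table height; x to its back (away from the robot), y along the row. Board 8 mm high, y = -145..145, x = -85..120 mm. Four curved slots open to the front, radius 32, centres x = -45, y = -99, -33, 33, 99 mm; bottles stand in them on the board. Behind them a flat ledge, 20 mm above the table, carries the mould near x = 46, y = 33. The slot at y = -99 is empty
- mat: fixed cork mat for putting things aside, 260 mm (x) by 100 mm (y), 4 mm thick, to the left or the right of the rack; origin at the centre of its underside
- dish: fixed round white ceramic dish, on the other side of the rack from the mat; 192 mm across the rim, rim 14 mm high, flat inner floor 168 mm across and 6 mm above the table; origin at the centre of its underside
- tongs: steel tongs, 185 mm long and 12 mm high, lying loose on the table between the robot and the rack; leave alone. Origin midway along, on the table; x along the tongs
- jigger: copper double-cone measure, 75 mm tall, 48 mm across, loose, behind one end of the rack; leave alone. Origin at its underside
- tumbler: green glass tumbler, 80 mm tall, 72 mm across, loose, behind one end of the rack; leave alone. Origin at its underside

How it is judged:
By the outcome, as a careful person would: the job done as asked, in the order asked, and still so for the second after the job is handed in, with the robot touching nothing.
It also fails if it takes over 136 s, if anything falls off the work surface, if the arm or the gripper's body presses on something with over 40 N, if the wrist force passes 120 N, or if a joint passes its speed limit or range.

## Working session

There is one attempt and no reset: what is moved stays moved. The work goes in short steps, Python scripts to look and compute and a shell command to move; the robot and the scene stay as the last step left them, time stands still between calls to the robot, and variables do not carry over. Pictures are saved under pics/ and viewed, and the job is handed in when it is done.

```bash
mkdir -p pics; cat > h.py <<'E'
import numpy as np,cv2,json
from workcell import bot
def snap(name,fn):
    c=bot.camera(name); cv2.imwrite('pics/'+fn,c['frame'][:,:,::-1]); return c
def ray(c,u,v):
    R=np.array(c['R']);t=np.array(c['t']);d=R.T@np.array([(u-c['cx'])/c['fx'],(v-c['cy'])/c['fy'],1]);return -R.T@t,d
def onz(c,u,v,z):
    o,d=ray(c,u,v);return o+d*(z-o[2])/d[2]
def proj(c,X):
    p=np.array(c['R'])@np.array(X)+np.array(c['t']);return c['fx']*p[0]/p[2]+c['cx'],c['fy']*p[1]/p[2]+c['cy']
E
python3 - <<'E'
from h import *
o=bot.get_obs();print({k:np.round(v,3).tolist() for k,v in o.items()})
Z=dict(bottle_white_center=.078,bottle_blue_center=.078,shaker_center=.078,mould_center=.04,rack=0,mat=0,dish=0,tongs=0,jigger=0,tumbler=0)
for n in ['top','side']:
    c=snap(n,n+'0.png');print(n,-np.array(c['R']).T@c['t'])
    for k,z in Z.items():
        r=bot.tip_of(k,c)[:2]
        b=bot.look_for(k,c)[:1]
        for x in r:
            u,v=x['centre'][0]*512,x['centre'][1]*384
            print(k,round(x['conf'],2),round(u),round(v),onz(c,u,v,z).round(3), [np.round(np.array(y['bbox'])*[512,384,512,384]).tolist() for y in b])
E
```

```text
{'time': 0.0, 'q': [-68.754, 5.013, 10.034, 95.099, 0.0, 89.999], 'qd': [-0.097, -0.024, 0.011, -0.139, -0.012, -0.008], 'joint_efforts': [-0.0, -52.039, 46.48, 0.016, -0.0, 0.0], 'ee_pos': [0.199, -0.512, 0.25], 'tcp_rot': [-90.106, 89.923, 111.141], 'wrist_force': [0.12, -0.168, 0.495], 'torque': [-0.037, 0.036, -0.008], 'opening': 0.086}
top [3.84588824e-01 6.26388047e-04 1.36062324e+00]
bottle_white_center 0.59 268 203 [ 0.525 -0.018  0.078] [[259.0, 192.0, 18.0, 22.0]]
bottle_white_center 0.56 253 196 [0.545 0.025 0.078] [[259.0, 192.0, 18.0, 22.0]]
bottle_blue_center 0.52 220 208 [0.511 0.118 0.078] [[211.0, 198.0, 20.0, 20.0]]
shaker_center 0.55 247 206 [0.516 0.042 0.078] [[238.0, 195.0, 14.0, 18.0]]
mould_center 0.68 243 175 [0.612 0.056 0.04 ] [[219.0, 165.0, 45.0, 21.0]]
rack 0.75 252 194 [0.561 0.03  0.   ] [[201.0, 150.0, 106.0, 74.0]]
mat 0.66 368 214 [ 0.503 -0.317  0.   ] [[349.0, 169.0, 38.0, 90.0]]
dish 0.58 158 216 [0.496 0.311 0.   ] [[123.0, 184.0, 65.0, 58.0]]
tongs 0.92 275 257 [ 0.374 -0.039  0.   ] [[248.0, 249.0, 59.0, 17.0]]
jigger 0.84 164 138 [0.734 0.299
[... 308 characters left out ...]
 57.0]]
bottle_blue_center 0.21 263 191 [ 0.523 -0.002  0.078] [[247.0, 197.0, 23.0, 57.0]]
shaker_center 0.58 259 208 [0.523 0.062 0.078] [[247.0, 182.0, 22.0, 36.0]]
mould_center 0.91 223 213 [0.614 0.055 0.04 ] [[206.0, 192.0, 32.0, 43.0]]
rack 0.93 241 220 [0.573 0.029 0.   ] [[185.0, 177.0, 97.0, 91.0]]
mat 0.81 287 152 [ 0.495 -0.318  0.   ] [[243.0, 137.0, 84.0, 31.0]]
dish 0.96 243 319 [0.507 0.319 0.   ] [[197.0, 278.0, 96.0, 82.0]]
tongs 0.79 321 213 [ 0.371 -0.039  0.   ] [[314.0, 190.0, 18.0, 45.0]]
tongs 0.34 247 319 [0.5   0.318 0.   ] [[314.0, 190.0, 18.0, 45.0]]
jigger 0.93 135 291 [0.747 0.296 0.   ] []
tumbler 0.75 216 156 [ 0.713 -0.248  0.   ] [[204.0, 128.0, 20.0, 33.0]]
```

```bash
python3 - <<'E'
import cv2
a=cv2.imread('pics/top0.png');b=cv2.imread('pics/side0.png')
cv2.imwrite('pics/t0z.png',cv2.resize(a[100:270,110:400],None,fx=2.7,fy=2.7,interpolation=2))
cv2.imwrite('pics/s0z.png',cv2.resize(b[120:370,110:350],None,fx=2.4,fy=2.4,interpolation=2))
E
```

```text
(no output)
```

View pics/t0z.png

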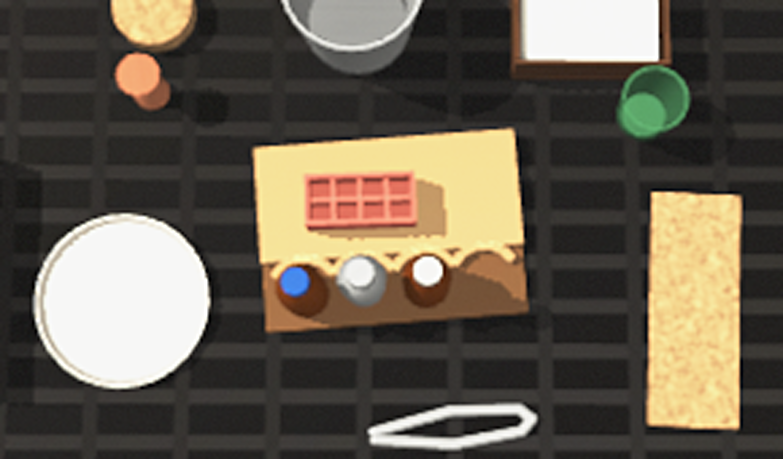

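View pics/s0z.png

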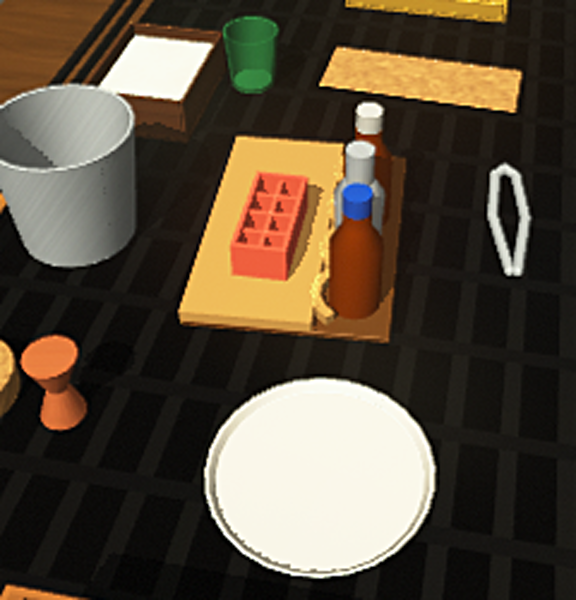

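```bash
python3 - <<'E'
from h import *
from scipy.optimize import least_squares
c=bot.camera('top');s=bot.camera('side')
f=lambda x,y:(x/2.7+110,y/2.7+100)
g=lambda x,y:(x/2.4+110,y/2.4+120)
P=[onz(c,*f(*p),z)for p,z in[((254,147),.02),((514,128),.02),((267,332),.008),((527,312),.008)]]
S=[onz(s,*g(*p),z)for p,z in[((180,318),.02),((235,137),.02),((389,340),.008),((406,157),.008)]]
L=[(.12,.145),(.12,-.145),(-.085,.145),(-.085,-.145)]
def fit(Q):
    def e(p):
        a=p[2];R=np.array([[np.cos(a),-np.sin(a)],[np.sin(a),np.cos(a)]]);return np.concatenate([R@l+p[:2]-q[:2] for l,q in Q])
    r=least_squares(e,[.56,.03,0]);print(r.x[:2].round(4),np.degrees(r.x[2]).round(2),(r.fun*1000).round(1));return r.x
fit(list(zip(L,P)));fit(list(zip(L,S)));x=fit(list(zip(L,P))+list(zip(L,S)))
R=np.array([[np.cos(x[2]),-np.sin(x[2])],[np.sin(x[2]),np.cos(x[2])]])
for y in(-.099,-.033,.033,.099):print('slot',y,(R@[-.045,y]+x[:2]).round(4))
print('mould nom',(R@[.046,.033]+x[:2]).round(4))
for n,p,q in[('blue',(295,281),(357,194)),('shaker',(361,272),(361,149)),('white',(428,271),(369,110))]:
    print(n,onz(c,*f(*p),.148).round(4),onz(s,*g(*q),.148).round(4))
print('mould',[onz(c,*f(*p),.06).round(4)for p in[(306,174),(413,173),(307,227),(415,227)]])
print('mouldS',[onz(s,*g(*p),.06).round(4)for p in[(259,172),(308,178),(232,244),(289,248)]])
print('dish',onz(c,*f(122,300),.014),onz(s,*g(320,475),.014))
print('mat',[onz(c,*f(*p),.004).round(3)for p in[(651,192),(741,195),(647,428),(740,429)]])
# caps by colour
h=cv2.cvtColor(c['frame'],cv2.COLOR_RGB2HSV)
m=((h[...,0]>100)&(h[...,0]<125)&(h[...,1]>120)&(h[...,2]>80));m[:190]=0
v,u=np.where(m);print('bluepx',len(u),u.mean(),v.mean(),onz(c,u.mean(),v.mean(),.148))
m=(h[...,0]<12)&(h[...,1]>110)&(h[...,2]>170);m[:155]=0;m[:,:200]=0;m[192:]=0
print(cv2.minAreaRect(np.argwhere(m)[:,::-1].astype(np.float32)))
E
```

```text
[0.5699 0.0202] 4.38 [-0.2 -0.  -0.4  0.6  0.5  1.   0.1 -1.6]
[0.5668 0.0266] 5.23 [ 1.9 -3.   0.4  1.4 -2.9  0.6  0.6  0.9]
[0.5684 0.0234] 4.81 [-2.8  3.9 -1.   4.7 -2.   3.5 -0.3  1.1  4.6 -6.9  0.9 -2.7 -0.4 -1.8
  1.1 -1.8]
slot -0.099 [ 0.5318 -0.079 ]
slot -0.033 [ 0.5263 -0.0133]
slot 0.033 [0.5208 0.0525]
slot 0.099 [0.5152 0.1183]
mould nom [0.6115 0.0601]
blue [0.515  0.1142 0.148 ] [0.5135 0.1206 0.148 ]
shaker [0.5241 0.0488 0.148 ] [0.5216 0.0531 0.148 ]
white [ 0.5253 -0.0178  0.148 ] [ 0.5249 -0.0133  0.148 ]
mould [array([0.6404, 0.1123, 0.06  ]), array([ 0.6417, -0.0029,  0.06  ]), array([0.5826, 0.1104, 0.06  ]), array([ 0.5829, -0.0052,  0.06  ])]
mouldS [array([6.398e-01, 1.000e-04, 6.000e-02]), array([ 5.861e-01, -5.000e-04,  6.000e-02]), array([0.637 , 0.1159, 0.06  ]), array([0.5809, 0.1104, 0.06  ])]
dish [0.50802575 0.31644674 0.014     ] [0.50543055 0.32500476 0.014     ]
mat [array([ 0.632, -0.27 ,  0.004]), array([ 0.629, -0.372,  0.004]), array([ 0.37 , -0.26 ,  0.004]), array([ 0.369, -0.362,  0.004])]
bluepx 90 218.94444444444446 203.9 [0.51546656 0.11504778 0.148     ]
((243.13490295410156, 173.6028289794922), (18.938629150390625, 41.048179626464844), 87.51044464111328)
```

```bash
python3 - <<'E'
from h import *
from scipy.spatial.transform import Rotation as Ro
o=bot.get_obs();R=Ro.from_euler('xyz',o['tcp_rot'],degrees=True).as_matrix();print(R.round(3),o['ee_pos'])
print('y angle',np.degrees(np.arctan2(R[1,1],R[0,1])))
E
```

```text
[[ 0.     0.362 -0.932]
 [-0.    -0.932 -0.362]
 [-1.     0.    -0.   ]] [ 0.19933003 -0.51263658  0.25029657]
y angle -68.75150745996281
```

```bash
python3 -m handwheel '[[-7,0,0,0,-0.03,-0.04,-0.5],[-14,0,0,0,-0.065,-0.09,-0.5],[-21,0,0,0,-0.1,-0.14,-0.5],[-28,0,0,0,-0.135,-0.19,-0.5],[-35,0,0,0,-0.17,-0.24,-0.5],[-42,0,0,0,-0.205,-0.29,-0.5],[-49,0,0,0,-0.24,-0.34,-0.5],[-56,0,0,0,-0.275,-0.39,-0.5],[-63,0,0,0.02,-0.31,-0.44,-0.5],[-68.75,0,0,0.03,-0.335,-0.47,-0.5],[-68.75,0,0,0.05,-0.3454,-0.4835,-0.5],[-68.75,0,0,0.05,-0.3454,-0.4835,-0.5],[-68.75,0,0,0.05,-0.3454,-0.4835,-0.5]]' 20
python3 - <<'E'
from h import *
o=bot.get_obs();print(o['ee_pos'].round(4),o['tcp_rot'],o['q'],o['opening'],o['time'])
a=snap('top','a.png');b=snap('side','b.png')
cv2.imwrite('pics/a1.png',np.hstack([cv2.resize(x['frame'][110:270,150:310,::-1],(400,400),interpolation=2)for x in(a,b)]))
print(proj(a,o['ee_pos']),proj(b,o['ee_pos']))
E
```

```text
time: 3.82
ee_pos: [0.5246, -0.016, 0.201]
tcp_rot: [63.4, 90.0, -26.6]
wrist_force: [0.3, 0.0, 0.5]
opening: 0.0639
[ 0.5246 -0.016   0.201 ] [ 63.37980892  89.9730784  -26.64544956] [-1.73958742e+00  7.60808414e-01  2.24306888e-01  8.94390806e+01
 -1.13374544e-02  8.82856686e+01] 0.06394756485984111 3.825
(np.float64(268.12765619100617), np.float64(198.23924654542336)) (np.float64(264.7072058888889), np.float64(146.65574795288813))
```

View pics/a1.png

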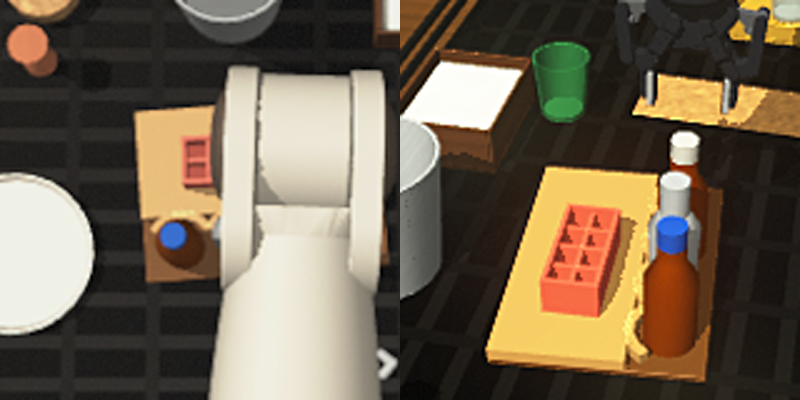

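The side view shows the two fingers straddling the white cap (cap at about (684,148) in the pasted view, finger tips at 650 and 728), ready to descend.

```bash
python3 -m handwheel '[[0,0,0,0.02,0,0,-0.5],[0,0,0,0.04,0,0,-0.5],[0,0,0,0.055,0,0,-0.5],[0,0,0,0.065,0,0,-0.5],[0,0,0,0.068,0,0,-0.5],[0,0,0,0.068,0,0,0],[0,0,0,0.068,0,0,0.5],[0,0,0,0.068,0,0,1],[0,0,0,0.068,0,0,1],[0,0,0,0.068,0,0,1],[0,0,0,0.068,0,0,1]]' 30
python3 - <<'E'
from h import *
o=bot.get_obs();print(o['ee_pos'].round(4),o['opening'],o['wrist_force'],o['time'])
b=snap('side','b2.png')
cv2.imwrite('pics/b2.png',cv2.resize(b['frame'][110:270,150:310,::-1],(600,600),interpolation=2))
E
```

```text
time: 5.3
ee_pos: [0.5252, -0.0155, 0.1329]
tcp_rot: [90.2, 89.9, 0.2]
wrist_force: [1.3, 0.5, 5.6]
opening: 0.027
[ 0.5252 -0.0155  0.1329] 0.02695250898104163 [1.26454395 0.49575847 5.58953268] 5.3
```

View pics/b2.png

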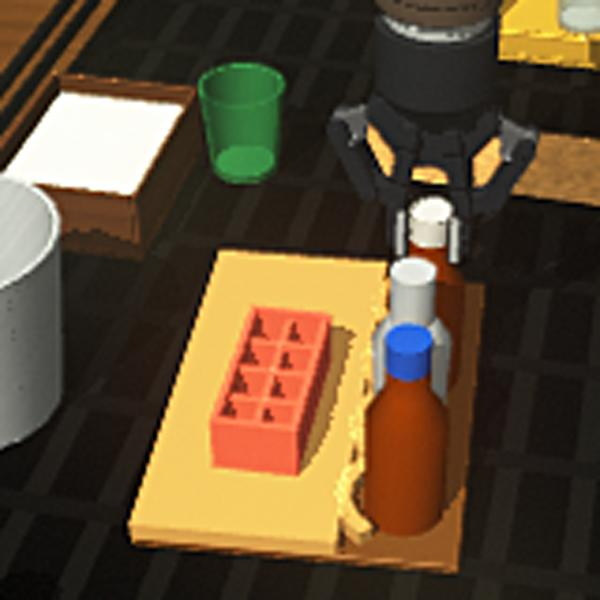

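```bash
python3 -m handwheel '[[0,0,0,-0.01,0,0,1],[0,0,0,-0.025,0,0,1],[0,0,0,-0.045,0,0,1],[0,0,0,-0.06,0,0.005,1],[0,0,0,-0.06,0.003,0.02,1],[0,0,0,-0.06,0.008,0.045,1],[0,0,0,-0.06,0.014,0.075,1],[0,0,0,-0.06,0.02,0.11,1],[0,0,0,-0.06,0.027,0.145,1],[0,0,0,-0.06,0.033,0.18,1],[0,0,0,-0.06,0.04,0.215,1],[0,0,0,-0.06,0.045,0.25,1],[0,0,0,-0.06,0.05,0.275,1],[0,0,0,-0.06,0.053,0.29,1],[0,0,0,-0.06,0.055,0.298,1],[0,0,0,-0.05,0.055,0.3015,1],[0,0,0,-0.03,0.055,0.3015,1],[0,0,0,-0.015,0.055,0.3015,1],[0,0,0,-0.004,0.055,0.3015,1],[0,0,0,-0.002,0.055,0.3015,1]]'
python3 - <<'E'
from h import *
o=bot.get_obs();print(o['ee_pos'].round(4),o['opening'],o['wrist_force'],o['time'])
a=snap('top','a.png');b=snap('side','b2.png')
cv2.imwrite('pics/b3.png',np.hstack([cv2.resize(x['frame'][90:250,200:400,::-1],(400,320),interpolation=2)for x in(a,b)]))
E
```

```text
time: 7.85
ee_pos: [0.5795, -0.3166, 0.1334]
tcp_rot: [-120.8, 89.9, 149.2]
wrist_force: [0.1, 0.1, -1.7]
opening: 0.0274
[ 0.5795 -0.3166  0.1334] 0.027410127075284448 [ 0.06838365  0.10373102 -1.73805441] 7.85
```

View pics/b3.png

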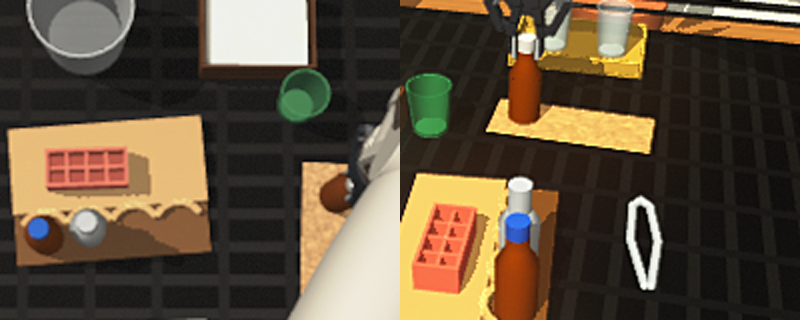

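```bash
python3 -m handwheel '[[0,0,0,0.002,0,0,1],[0,0,0,0.004,0,0,1],[0,0,0,0.005,0,0,1],[0,0,0,0.0055,0,0,1],[0,0,0,0.0055,0,0,1]]'
```

```text
time: 8.57
ee_pos: [0.5798, -0.317, 0.1289]
tcp_rot: [65.0, 90.0, -25.0]
wrist_force: [-0.1, 0.1, -0.5]
opening: 0.0269
```

```bash
python3 -m handwheel '[[0,0,0,0.0005,0,0,1],[0,0,0,0.0005,0,0,0.3],[0,0,0,0.0005,0,0,-0.2],[0,0,0,0.0005,0,0,-0.5],[0,0,0,0.0005,0,0,-0.5],[0,0,0,-0.02,0,0,-0.5],[0,0,0,-0.05,0,0,-0.5],[0,0,0,-0.08,0,0,-0.5],[0,0,0,-0.08,-0.01,-0.04,-0.5],[0,0,0,-0.08,-0.02,-0.09,-0.5],[0,0,0,-0.08,-0.03,-0.14,-0.5],[0,0,0,-0.08,-0.036,-0.19,-0.5],[0,0,0,-0.08,-0.042,-0.24,-0.5],[0,0,0,-0.08,-0.048,-0.29,-0.5],[0,0,0,-0.08,-0.053,-0.33,-0.5],[0,0,0,-0.08,-0.057,-0.36,-0.5],[0,0,0,-0.08,-0.057,-0.368,-0.5],[0,0,0,-0.08,-0.057,-0.368,-0.5]]'
python3 - <<'E'
from h import *
o=bot.get_obs();print(o['ee_pos'].round(4),o['opening'],o['wrist_force'],o['time'])
a=snap('top','a.png');b=snap('side','b2.png')
cv2.imwrite('pics/b4.png',np.hstack([cv2.resize(x['frame'][90:250,200:400,::-1],(400,320),interpolation=2)for x in(a,b)]))
u=bot.tip_of('bottle_white_center',b);print([(x['conf'],onz(b,x['centre'][0]*512,x['centre'][1]*384,.074)) for x in u])
E
```

```text
time: 10.82
ee_pos: [0.5229, 0.051, 0.2088]
tcp_rot: [34.3, 90.0, -55.6]
wrist_force: [0.4, 0.1, 0.2]
opening: 0.0643
[0.5229 0.051  0.2088] 0.06431961429160679 [0.37148218 0.146055   0.21296868] 10.825
[(0.5, array([ 0.57915222, -0.31725695,  0.074     ]))]
```

View pics/b4.png

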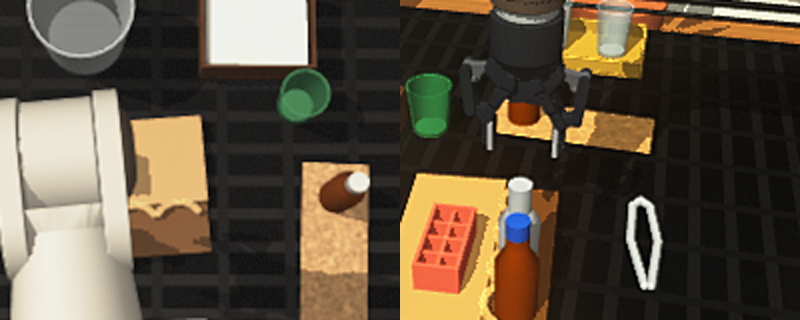

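White bottle stands on the mat; the gripper is above the shaker (cap at (519,187) between tips 490/555). Descend and grip.

```bash
python3 -m handwheel '[[0,0,0,0.02,0,0,-0.5],[0,0,0,0.04,0,0,-0.5],[0,0,0,0.06,0,0,-0.5],[0,0,0,0.07,0,0,-0.5],[0,0,0,0.0735,0,0,-0.5],[0,0,0,0.0735,0,0,-0.5],[0,0,0,0.0735,0,0,0],[0,0,0,0.0735,0,0,0.5],[0,0,0,0.0735,0,0,1],[0,0,0,0.0735,0,0,1],[0,0,0,0.0735,0,0,1],[0,0,0,0.0735,0,0,1]]' 30
python3 - <<'E'
from h import *
o=bot.get_obs();print(o['ee_pos'].round(4),o['opening'],o['wrist_force'],o['time'])
b=snap('side','b2.png')
cv2.imwrite('pics/b5.png',cv2.resize(b['frame'][110:270,150:310,::-1],(600,600),interpolation=2))
E
```

```text
time: 12.48
ee_pos: [0.5232, 0.0511, 0.1358]
tcp_rot: [94.9, 89.9, 4.9]
wrist_force: [2.2, -1.2, 5.4]
opening: 0.0272
[0.5232 0.0511 0.1358] 0.027165322132399465 [ 2.20570871 -1.2064406   5.40767827] 12.475
```

View pics/b5.png

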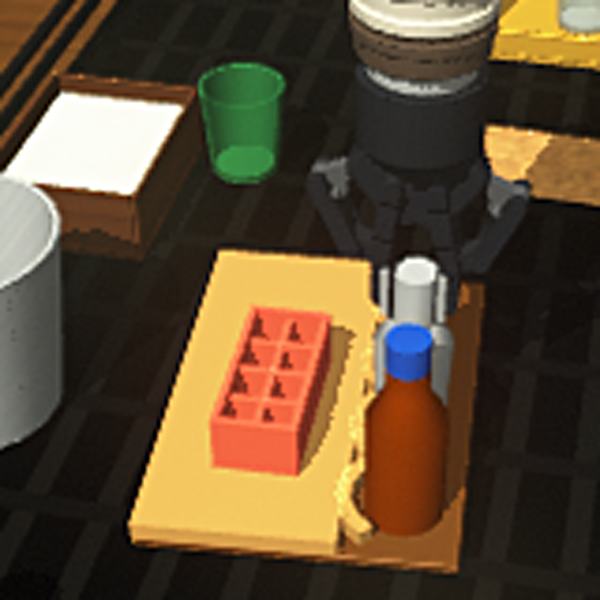

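```bash
python3 -m handwheel '[[0,0,0,-0.01,0,0,1],[0,0,0,-0.025,0,0,1],[0,0,0,-0.045,0,0,1],[0,0,0,-0.06,0,0.005,1],[0,0,0,-0.06,-0.002,0.025,1],[0,0,0,-0.06,-0.005,0.055,1],[0,0,0,-0.06,-0.008,0.09,1],[0,0,0,-0.06,-0.011,0.13,1],[0,0,0,-0.06,-0.014,0.17,1],[0,0,0,-0.06,-0.017,0.21,1],[0,0,0,-0.06,-0.02,0.25,1],[0,0,0,-0.06,-0.022,0.29,1],[0,0,0,-0.06,-0.025,0.325,1],[0,0,0,-0.06,-0.028,0.35,1],[0,0,0,-0.06,-0.028,0.362,1],[0,0,0,-0.05,-0.028,0.367,1],[0,0,0,-0.03,-0.028,0.367,1],[0,0,0,-0.015,-0.028,0.367,1],[0,0,0,-0.004,-0.028,0.367,1],[0,0,0,-0.001,-0.028,0.367,1]]'
python3 -m handwheel '[[0,0,0,0.002,0,0,1],[0,0,0,0.004,0,0,1],[0,0,0,0.005,0,0,1],[0,0,0,0.005,0,0,1]]'
python3 - <<'E'
from h import *
o=bot.get_obs();print(o['ee_pos'].round(4),o['opening'],o['wrist_force'],o['time'])
a=snap('top','a.png');b=snap('side','b2.png')
cv2.imwrite('pics/b6.png',np.hstack([cv2.resize(x['frame'][90:250,200:400,::-1],(400,320),interpolation=2)for x in(a,b)]))
E
```

```text
time: 15.02
ee_pos: [0.4946, -0.3155, 0.1355]
tcp_rot: [-126.7, 89.9, 143.3]
wrist_force: [0.2, 0.6, -2.2]
opening: 0.0269
time: 15.52
ee_pos: [0.495, -0.3161, 0.1319]
tcp_rot: [60.2, 89.9, -29.8]
wrist_force: [0.3, 0.2, 1.2]
opening: 0.0271
[ 0.495  -0.3161  0.1319] 0.027086289811717165 [0.26592076 0.17834627 1.22175726] 15.525
```

View pics/b6.png

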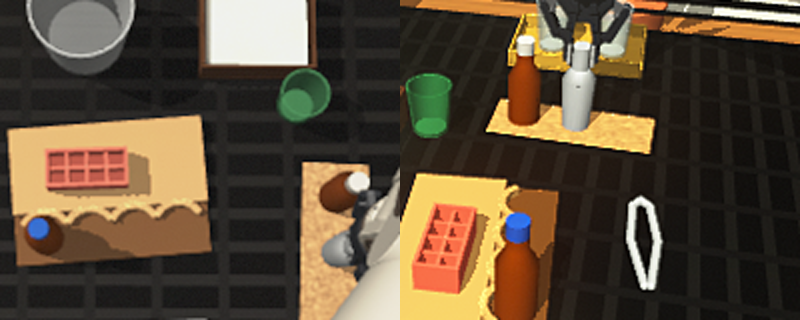

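```bash
python3 -m handwheel '[[0,0,0,0,0,0,0.3],[0,0,0,0,0,0,-0.2],[0,0,0,0,0,0,-0.5],[0,0,0,0,0,0,-0.5],[0,0,0,-0.02,0,0,-0.5],[0,0,0,-0.05,0,0,-0.5],[0,0,0,-0.076,0,0,-0.5],[0,0,0,-0.076,0.003,-0.04,-0.5],[0,0,0,-0.076,0.005,-0.09,-0.5],[0,0,0,-0.076,0.007,-0.14,-0.5],[0,0,0,-0.076,0.01,-0.19,-0.5],[0,0,0,-0.076,0.012,-0.24,-0.5],[0,0,0,-0.076,0.014,-0.29,-0.5],[0,0,0,-0.076,0.016,-0.34,-0.5],[0,0,0,-0.076,0.018,-0.385,-0.5],[0,0,0,-0.076,0.0195,-0.42,-0.5],[0,0,0,-0.076,0.0195,-0.4335,-0.5],[0,0,0,-0.076,0.0195,-0.4335,-0.5],[0,0,0,-0.076,0.0195,-0.4335,-0.5]]'
python3 - <<'E'
from h import *
o=bot.get_obs();print(o['ee_pos'].round(4),o['opening'],o['wrist_force'],o['time'])
a=snap('top','a.png');b=snap('side','b2.png')
cv2.imwrite('pics/b7.png',np.hstack([cv2.resize(x['frame'][90:250,200:400,::-1],(400,320),interpolation=2)for x in(a,b)]))
E
```

```text
time: 18.0
ee_pos: [0.5143, 0.1165, 0.2073]
tcp_rot: [-12.6, 90.0, -102.6]
wrist_force: [0.6, 0.2, 0.3]
opening: 0.0643
[0.5143 0.1165 0.2073] 0.06429252911099502 [0.61517054 0.21384768 0.26121699] 18.0
```

View pics/b7.png

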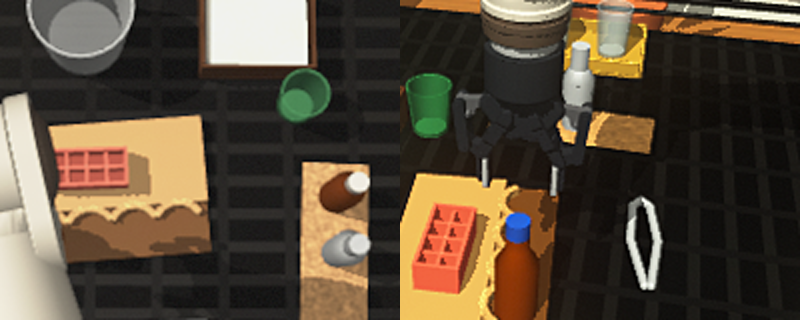

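```bash
python3 -m handwheel '[[0,0,0,0.02,0,0,-0.5],[0,0,0,0.04,0,0,-0.5],[0,0,0,0.06,0,0,-0.5],[0,0,0,0.07,0,0,-0.5],[0,0,0,0.0725,0,0,-0.5],[0,0,0,0.0725,0,0,-0.5],[0,0,0,0.0725,0,0,0],[0,0,0,0.0725,0,0,0.5],[0,0,0,0.0725,0,0,1],[0,0,0,0.0725,0,0,1],[0,0,0,0.0725,0,0,1],[0,0,0,0.0725,0,0,1]]' 30
python3 - <<'E'
from h import *
o=bot.get_obs();print(o['ee_pos'].round(4),o['opening'],o['wrist_force'],o['time'])
b=snap('side','b2.png')
cv2.imwrite('pics/b8.png',cv2.resize(b['frame'][110:270,150:310,::-1],(600,600),interpolation=2))
E
```

```text
time: 19.6
ee_pos: [0.5147, 0.1176, 0.1353]
tcp_rot: [100.0, 89.9, 10.0]
wrist_force: [2.1, 0.1, 5.4]
opening: 0.0269
[0.5147 0.1176 0.1353] 0.02688419075957967 [2.08068494 0.14125114 5.38342229] 19.6
```

View pics/b8.png

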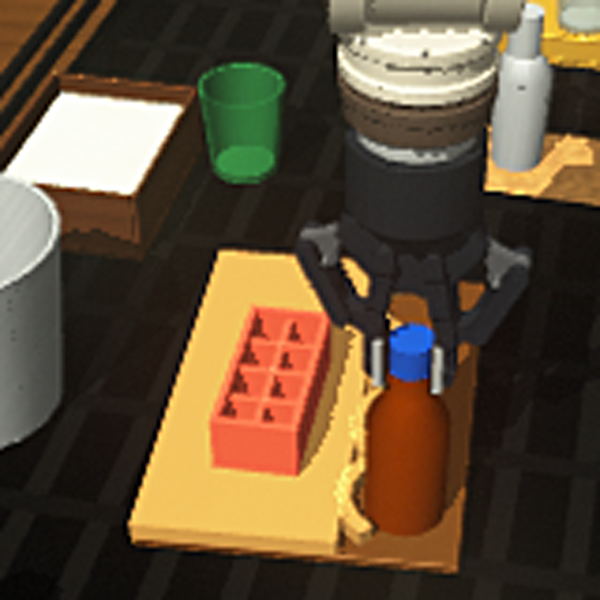

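```bash
python3 -m handwheel '[[0,0,0,-0.01,0,0,1],[0,0,0,-0.025,0,0,1],[0,0,0,-0.045,0,0,1],[0,0,0,-0.06,0,0.005,1],[0,0,0,-0.06,-0.005,0.025,1],[0,0,0,-0.06,-0.013,0.06,1],[0,0,0,-0.06,-0.022,0.1,1],[0,0,0,-0.06,-0.033,0.145,1],[0,0,0,-0.06,-0.044,0.19,1],[0,0,0,-0.06,-0.055,0.235,1],[0,0,0,-0.06,-0.066,0.28,1],[0,0,0,-0.06,-0.077,0.325,1],[0,0,0,-0.06,-0.087,0.37,1],[0,0,0,-0.06,-0.095,0.405,1],[0,0,0,-0.06,-0.098,0.425,1],[0,0,0,-0.05,-0.0995,0.4315,1],[0,0,0,-0.03,-0.0995,0.4315,1],[0,0,0,-0.015,-0.0995,0.4315,1],[0,0,0,-0.004,-0.0995,0.4315,1],[0,0,0,-0.001,-0.0995,0.4315,1]]'
python3 -m handwheel '[[0,0,0,0.002,0,0,1],[0,0,0,0.004,0,0,1],[0,0,0,0.005,0,0,1],[0,0,0,0.005,0,0,1]]'
python3 - <<'E'
from h import *
o=bot.get_obs();print(o['ee_pos'].round(4),o['opening'],o['wrist_force'],o['time'])
a=snap('top','a.png');b=snap('side','b2.png')
cv2.imwrite('pics/b9.png',np.hstack([cv2.resize(x['frame'][90:250,200:400,::-1],(400,320),interpolation=2)for x in(a,b)]))
# mould
h=cv2.cvtColor(a['frame'],cv2.COLOR_RGB2HSV)
m=(h[...,0]<12)&(h[...,1]>110)&(h[...,2]>170);m[:155]=0;m[:,:200]=0;m[192:]=0;m[:,300:]=0
r=cv2.minAreaRect(np.argwhere(m)[:,::-1].astype(np.float32));print(r,onz(a,*r[0],.06))
for c in(a,b):
    x=bot.tip_of('mould_center',c)[0];print(x['conf'],onz(c,x['centre'][0]*512,x['centre'][1]*384,.04))
E
```

```text
time: 22.15
ee_pos: [0.4146, -0.3134, 0.135]
tcp_rot: [-130.1, 89.9, 139.9]
wrist_force: [-0.7, -0.3, -1.4]
opening: 0.0271
time: 22.65
ee_pos: [0.415, -0.3142, 0.1313]
tcp_rot: [55.5, 89.9, -34.5]
wrist_force: [0.2, 0.1, 0.9]
opening: 0.0271
[ 0.415  -0.3142  0.1313] 0.027066138541459898 [0.16553428 0.11885968 0.88623347] 22.65
((243.1082763671875, 172.9653778076172), (19.24060821533203, 41.698394775390625), 88.21009063720703) [0.61535209 0.05461065 0.06      ]
0.88 [0.62236551 0.06168357 0.04      ]
0.89 [0.61561387 0.05492096 0.04      ]
```

View pics/b9.png

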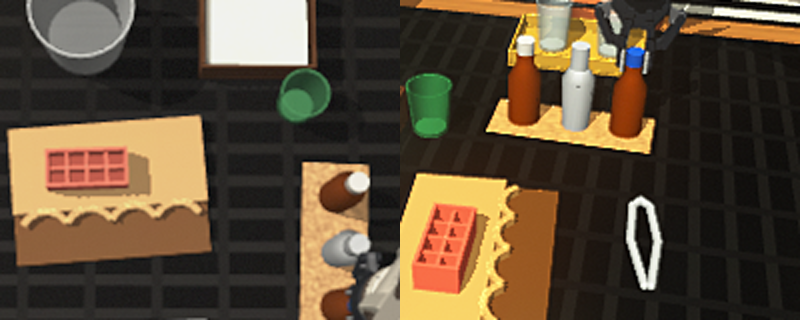

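```bash
python3 -m handwheel '[[0,0,0,0,0,0,0.3],[0,0,0,0,0,0,-0.2],[0,0,0,0,0,0,-0.5],[0,0,0,0,0,0,-0.5],[0,0,0,-0.02,0,0,-0.5],[0,0,0,-0.05,0,0,-0.5],[0,0,0,-0.076,0,0,-0.5],[0,0,0,-0.076,0.01,-0.04,-0.5],[0,0,0,-0.076,0.033,-0.08,-0.5],[0,0,0,-0.076,0.056,-0.12,-0.5],[0,0,0,-0.076,0.08,-0.165,-0.8],[-1,0,0,-0.076,0.105,-0.21,-1],[-2,0,0,-0.076,0.13,-0.25,-1],[-2,0,0,-0.076,0.155,-0.295,-1],[-2,0,0,-0.076,0.178,-0.335,-1],[-2,0,0,-0.06,0.192,-0.36,-1],[-2,0,0,-0.05,0.197,-0.369,-1],[-2,0,0,-0.04,0.197,-0.369,-1],[-2,0,0,-0.04,0.197,-0.369,-1]]'
python3 - <<'E'
from h import *
o=bot.get_obs();print(o['ee_pos'].round(4),o['opening'],o['wrist_force'],o['time'])
a=snap('top','a.png');b=snap('side','b2.png')
cv2.imwrite('pics/b10.png',np.hstack([cv2.resize(x['frame'][90:250,200:400,::-1],(400,320),interpolation=2)for x in(a,b)]))
E
```

```text
time: 25.22
ee_pos: [0.6111, 0.054, 0.1701]
tcp_rot: [-79.2, 89.9, -167.2]
wrist_force: [-0.1, 0.2, -0.7]
opening: 0.0853
[0.6111 0.054  0.1701] 0.08529800961338851 [-0.07104082  0.23413811 -0.71192702] 25.225
```

View pics/b10.png

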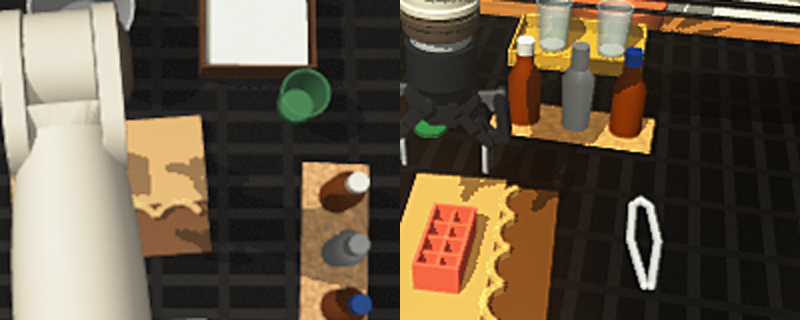

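```bash
python3 -m handwheel '[[0,0,0,0.03,0,0,-1],[0,0,0,0.06,0,0,-1],[0,0,0,0.085,0,0,-1],[0,0,0,0.1,0,0,-1],[0,0,0,0.105,0,0,-1],[0,0,0,0.105,0,0,-1]]'
python3 - <<'E'
from h import *
o=bot.get_obs();print(o['ee_pos'].round(4),o['opening'],o['wrist_force'],o['time'])
b=snap('side','b2.png')
cv2.imwrite('pics/b11.png',cv2.resize(b['frame'][110:270,150:310,::-1],(600,600),interpolation=2))
E
```

```text
time: 26.08
ee_pos: [0.6121, 0.0549, 0.0665]
tcp_rot: [94.7, 90.0, 6.7]
wrist_force: [-0.2, 0.1, 0.3]
opening: 0.0855
[0.6121 0.0549 0.0665] 0.08547051428168301 [-0.21030898  0.10408011  0.34879809] 26.075
```

View pics/b11.png

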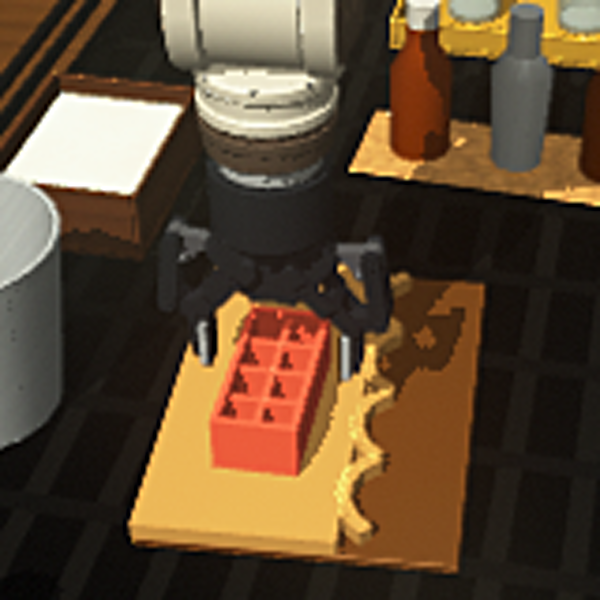

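```bash
python3 -m handwheel '[[0,0,0,0.012,0,0,-1],[0,0,0,0.02,0,0,-1],[0,0,0,0.022,0,0,-1],[0,0,0,0.022,0,0,-1],[0,0,0,0.022,0,0,-0.6],[0,0,0,0.022,0,0,-0.3],[0,0,0,0.022,0,0,0],[0,0,0,0.022,0,0,0.5],[0,0,0,0.022,0,0,0.5],[0,0,0,0.022,0,0,0.5],[0,0,0,0.022,0,0,0.5]]' 30
python3 - <<'E'
from h import *
o=bot.get_obs();print(o['ee_pos'].round(4),o['opening'],o['wrist_force'],o['time'])
b=snap('side','b2.png')
cv2.imwrite('pics/b12.png',cv2.resize(b['frame'][110:270,150:310,::-1],(600,600),interpolation=2))
E
```

```text
time: 27.5
ee_pos: [0.6123, 0.055, 0.0445]
tcp_rot: [93.0, 89.9, 5.0]
wrist_force: [1.1, 0.0, 5.3]
opening: 0.056
[0.6123 0.055  0.0445] 0.05595433205864387 [1.06546156 0.02508758 5.28188831] 27.5
```

View pics/b12.png

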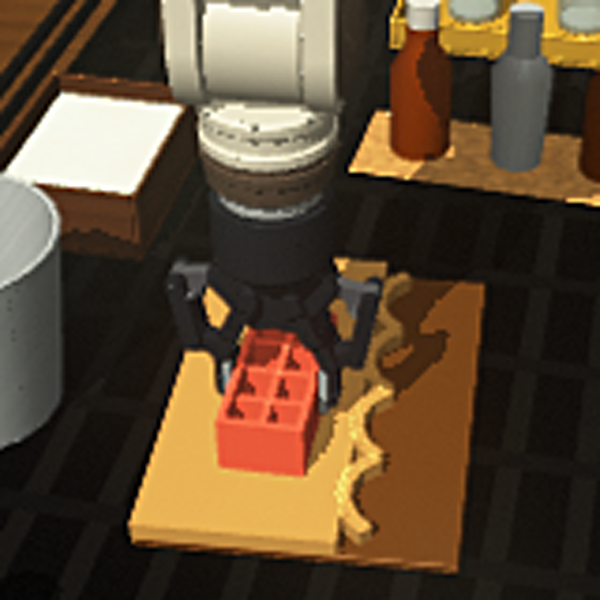

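```bash
python3 -m handwheel '[[0,0,0,-0.01,0,0,0.5],[0,0,0,-0.03,0,0,0.5],[0,0,0,-0.055,0,0,0.5],[0,0,0,-0.08,0,0,0.5],[0,0,0,-0.08,0,0,0.5]]'
python3 - <<'E'
from h import *
from scipy.optimize import least_squares
o=bot.get_obs();print(o['ee_pos'].round(4),o['opening'],o['wrist_force'],o['time'])
for n in('top','side'):
    c=bot.camera(n);im=c['frame'].astype(int)
    m=((im.min(2)>150)&(im.max(2)-im.min(2)<45)).astype(np.uint8)
    k,l,st,ce=cv2.connectedComponentsWithStats(m)
    u,v=proj(c,[.506,.32,.006]);i=l[int(v),int(u)];print(n,st[i])
    cn=max(cv2.findContours((l==i).astype(np.uint8),cv2.RETR_EXTERNAL,cv2.CHAIN_APPROX_NONE)[0],key=len)[:,0]
    P=np.array([onz(c,*p,.014)[:2] for p in cn+0.0])
    r=least_squares(lambda p:np.hypot(*(P-p[:2]).T)-p[2],[.5,.32,.096],loss='soft_l1',f_scale=.003);print(r.x, np.abs(r.fun).mean())
    cv2.imwrite('pics/d_%s.png'%n,cv2.resize(c['frame'][100:370,90:340,::-1],None,fx=2,fy=2))
E
```

```text
time: 28.18
ee_pos: [0.6129, 0.0551, 0.1268]
tcp_rot: [93.0, 89.8, 5.0]
wrist_force: [-0.4, 0.9, -2.6]
opening: 0.0555
[0.6129 0.0551 0.1268] 0.055511121868380704 [-0.37130584  0.92846648 -2.61747658] 28.175
top [ 123  179   65   65 3158]
[0.50913616 0.31816802 0.09428526] 0.0007269922862992461
side [ 195  278   96   83 6077]
[0.50765867 0.31837846 0.09416945] 0.0005404771913569217
```

View pics/d_side.png

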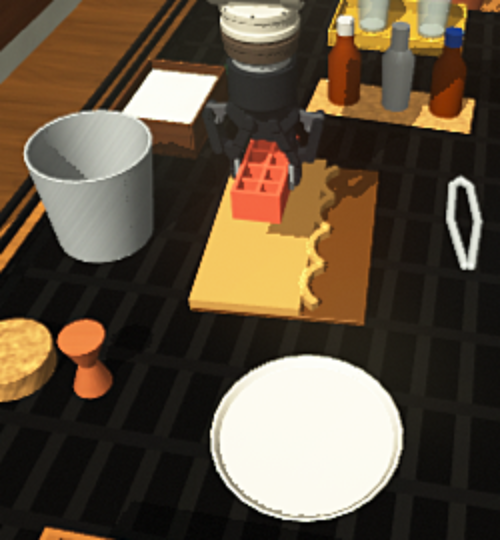

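```bash
python3 -m handwheel '[[0,0,0,0,-0.006,-0.015,0.5],[0,0,0,0,-0.016,-0.045,0.5],[0,0,0,0,-0.029,-0.08,0.5],[0,0,0,0,-0.041,-0.115,0.5],[0,0,0,0,-0.053,-0.15,0.5],[0,0,0,0,-0.066,-0.185,0.5],[0,0,0,0,-0.078,-0.22,0.5],[0,0,0,0,-0.088,-0.247,0.5],[0,0,0,0,-0.093,-0.261,0.5],[0,0,0,0,-0.095,-0.2665,0.5],[0,0,0,0.02,-0.095,-0.2665,0.5],[0,0,0,0.04,-0.095,-0.2665,0.5],[0,0,0,0.06,-0.095,-0.2665,0.5],[0,0,0,0.07,-0.095,-0.2665,0.5],[0,0,0,0.07,-0.095,-0.2665,0.5]]'
python3 - <<'E'
from h import *
o=bot.get_obs();print(o['ee_pos'].round(4),o['opening'],o['wrist_force'],o['time'])
for n in('top','side'):
    c=bot.camera(n)
    cv2.imwrite('pics/e_%s.png'%n,cv2.resize(c['frame'][200:370,130:330,::-1],None,fx=3,fy=3))
    r=bot.tip_of('mould_center',c);print([(x['conf'],onz(c,x['centre'][0]*512,x['centre'][1]*384,o['ee_pos'][2]-.0045).round(3)) for x in r])
E
```

```text
time: 30.15
ee_pos: [0.5074, 0.3174, 0.0532]
tcp_rot: [-56.6, 89.9, -144.7]
wrist_force: [-0.4, 0.1, -1.5]
opening: 0.055
[0.5074 0.3174 0.0532] 0.05504864194001993 [-0.43239025  0.13237396 -1.45837538] 30.15
[(0.68, array([0.504, 0.324, 0.049])), (0.46, array([ 0.499, -0.325,  0.049]))]
[(0.96, array([0.509, 0.32 , 0.049]))]
```

View pics/e_side.png

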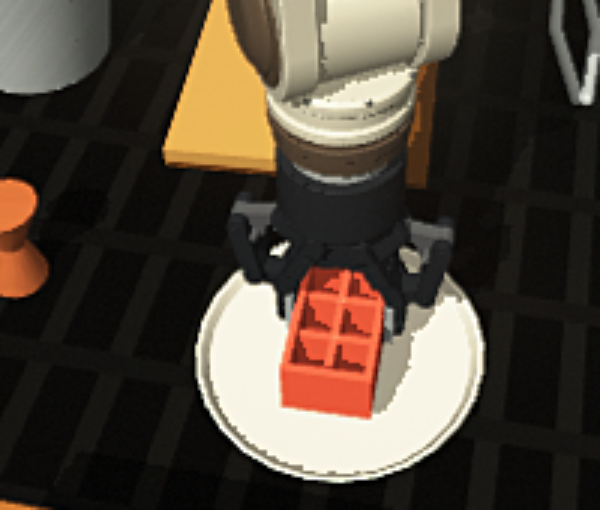

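```bash
python3 -m handwheel '[[0,0,0,0.01,0,0,0.5],[0,0,0,0.017,0,0,0.5],[0,0,0,0.0205,0,0,0.5],[0,0,0,0.0225,0,0,0.5],[0,0,0,0.0235,0,0,0.5],[0,0,0,0.0235,0,0,0.5]]'
```

```text
time: 31.1
ee_pos: [0.5077, 0.3181, 0.0305]
tcp_rot: [122.4, 90.0, 34.4]
wrist_force: [-0.3, 0.3, -1.9]
opening: 0.056
```

```bash
python3 -m handwheel '[[0,0,0,0.0005,0,0,0.5],[0,0,0,0.001,0,0,0.5],[0,0,0,0.001,0,0,0.5]]'
```

```text
time: 31.48
ee_pos: [0.5077, 0.3181, 0.0304]
tcp_rot: [121.0, 89.9, 33.0]
wrist_force: [-3.3, -2.0, 7.8]
opening: 0.0555
```

Contact. Release and rise.

```bash
python3 -m handwheel '[[0,0,0,-0.0005,0,0,0.1],[0,0,0,-0.0005,0,0,-0.4],[0,0,0,-0.0005,0,0,-0.8],[0,0,0,-0.0005,0,0,-1],[0,0,0,-0.0005,0,0,-1],[0,0,0,-0.02,0,0,-1],[0,0,0,-0.05,0,0,-1],[0,0,0,-0.09,0,0,-1],[0,0,0,-0.13,0,0,-1],[0,0,0,-0.17,0,0,-1],[0,0,0,-0.17,0,0,-1]]'
python3 - <<'E'
from h import *
from scipy.spatial.transform import Rotation as Ro
o=bot.get_obs();print(o['ee_pos'].round(4),o['opening'],o['wrist_force'],o['time'])
R=Ro.from_euler('xyz',o['tcp_rot'],degrees=True).as_matrix();print(R.round(3))
for n in('top','side'):
    c=bot.camera(n)
    cv2.imwrite('pics/f_%s.png'%n,cv2.resize(c['frame'][200:370,130:330,::-1],None,fx=3,fy=3))
    r=bot.tip_of('mould_center',c);print([(x['conf'],onz(c,x['centre'][0]*512,x['centre'][1]*384,.026).round(3)) for x in r])
E
```

```text
time: 32.85
ee_pos: [0.5087, 0.3187, 0.2045]
tcp_rot: [120.3, 89.6, 32.3]
wrist_force: [0.8, -0.4, -0.0]
opening: 0.0855
[0.5087 0.3187 0.2045] 0.08552195340608588 [ 0.81335367 -0.42589517 -0.00619049] 32.85
[[ 0.006  0.999  0.035]
 [ 0.004  0.035 -0.999]
 [-1.     0.006 -0.004]]
[(0.84, array([0.511, 0.321, 0.026]))]
[(0.92, array([0.51 , 0.316, 0.026]))]
```

View pics/f_side.png

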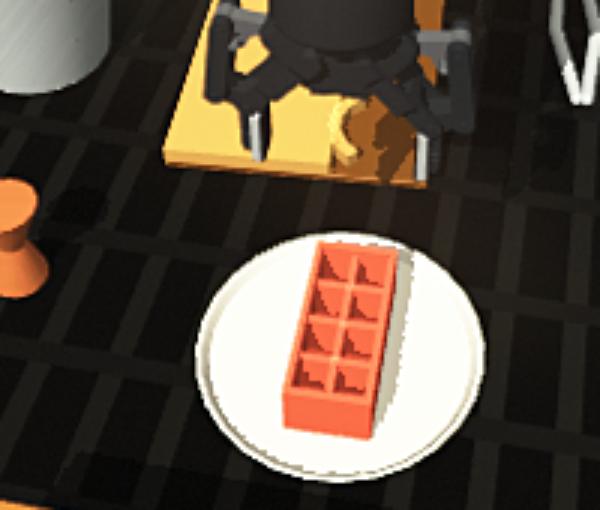

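```bash
python3 -m handwheel '[[0,0,0,0,-0.003,0.015,-0.5],[0.5,0,0,0,-0.009,0.05,-0.5],[1,0,0,0,-0.018,0.1,-0.5],[1.5,0,0,0,-0.027,0.15,-0.5],[2,0,0,0,-0.037,0.2,-0.5],[2,0,0,0,-0.046,0.25,-0.5],[2,0,0,0,-0.055,0.3,-0.5],[2,0,0,0,-0.064,0.35,-0.5],[2,0,0,0,-0.073,0.4,-0.5],[2,0,0,0,-0.082,0.45,-0.5],[2,0,0,0,-0.092,0.5,-0.5],[2,0,0,0,-0.101,0.55,-0.5],[2,0,0,0,-0.11,0.595,-0.5],[2,0,0,0,-0.115,0.62,-0.5],[2,0,0,0,-0.115,0.6284,-0.5],[2,0,0,0,-0.115,0.6284,-0.5],[2,0,0,0,-0.115,0.6284,-0.5]]'
python3 - <<'E'
from h import *
o=bot.get_obs();print(o['ee_pos'].round(4),o['opening'],o['wrist_force'],o['time'])
from scipy.spatial.transform import Rotation as Ro
print(Ro.from_euler('xyz',o['tcp_rot'],degrees=True).as_matrix().round(3))
for n in('side',):
    c=bot.camera(n)
    cv2.imwrite('pics/g_%s.png'%n,cv2.resize(c['frame'][80:250,200:400,::-1],None,fx=3,fy=3))
E
```

```text
time: 35.17
ee_pos: [0.4145, -0.3131, 0.1993]
tcp_rot: [-151.9, 90.0, 118.2]
wrist_force: [-0.2, 0.2, -0.4]
opening: 0.064
[ 0.4145 -0.3131  0.1993] 0.06396891755165185 [-0.1500532   0.21140879 -0.35244657] 35.175
[[-0.     1.     0.001]
 [ 0.     0.001 -1.   ]
 [-1.    -0.    -0.   ]]
```

View pics/g_side.png

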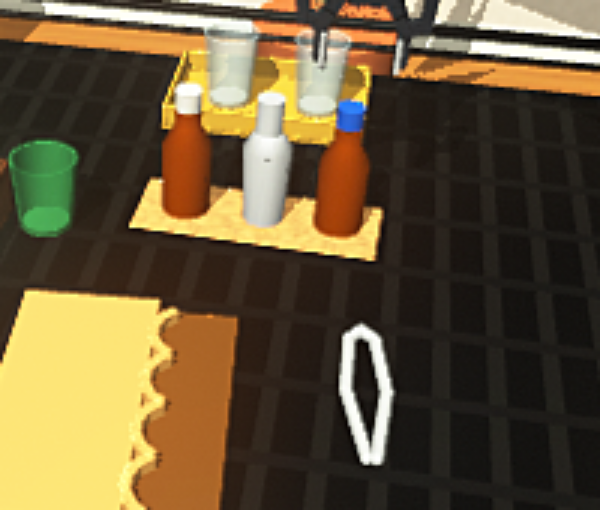

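```bash
python3 -m handwheel '[[0,0,0,0.02,0,0,-0.5],[0,0,0,0.04,0,0,-0.5],[0,0,0,0.055,0,0,-0.5],[0,0,0,0.065,0,0,-0.5],[0,0,0,0.068,0,0,-0.5],[0,0,0,0.068,0,0,-0.5]]'
```

```text
time: 35.98
ee_pos: [0.4146, -0.314, 0.1316]
tcp_rot: [51.7, 90.0, -38.3]
wrist_force: [0.1, 0.1, 0.2]
opening: 0.0639
```

```bash
python3 -m handwheel '[[0,0,0,0,0,0,0],[0,0,0,0,0,0,0.5],[0,0,0,0,0,0,1],[0,0,0,0,0,0,1],[0,0,0,0,0,0,1],[0,0,0,0,0,0,1]]' 30
```

```text
time: 36.72
ee_pos: [0.4149, -0.3141, 0.1318]
tcp_rot: [61.0, 89.9, -29.0]
wrist_force: [1.1, 0.5, 5.7]
opening: 0.0272
```

```bash
python3 -m handwheel '[[0,0,0,-0.01,0,0,1],[0,0,0,-0.025,0,0,1],[0,0,0,-0.045,0,0,1],[0,0,0,-0.06,0,-0.005,1],[0,0,0,-0.06,0.005,-0.025,1],[0,0,0,-0.06,0.013,-0.06,1],[0,0,0,-0.06,0.022,-0.1,1],[0,0,0,-0.06,0.033,-0.145,1],[0,0,0,-0.06,0.044,-0.19,1],[0,0,0,-0.06,0.055,-0.235,1],[0,0,0,-0.06,0.066,-0.28,1],[0,0,0,-0.06,0.077,-0.325,1],[0,0,0,-0.06,0.087,-0.37,1],[0,0,0,-0.06,0.095,-0.405,1],[0,0,0,-0.06,0.098,-0.425,1],[0,0,0,-0.06,0.0998,-0.4317,1],[0,0,0,-0.045,0.0998,-0.4317,1],[0,0,0,-0.025,0.0998,-0.4317,1],[0,0,0,-0.012,0.0998,-0.4317,1],[0,0,0,-0.009,0.0998,-0.4317,1]]'
python3 - <<'E'
from h import *
o=bot.get_obs();print(o['ee_pos'].round(4),o['opening'],o['wrist_force'],o['time'])
b=snap('side','b2.png')
cv2.imwrite('pics/b13.png',cv2.resize(b['frame'][110:270,150:310,::-1],(600,600),interpolation=2))
E
```

```text
time: 39.22
ee_pos: [0.5137, 0.1168, 0.139]
tcp_rot: [-75.1, 89.9, -165.2]
wrist_force: [-0.3, 0.2, -2.2]
opening: 0.0274
[0.5137 0.1168 0.139 ] 0.027415215223297502 [-0.31007249  0.20551411 -2.23625387] 39.225
```

View pics/b13.png

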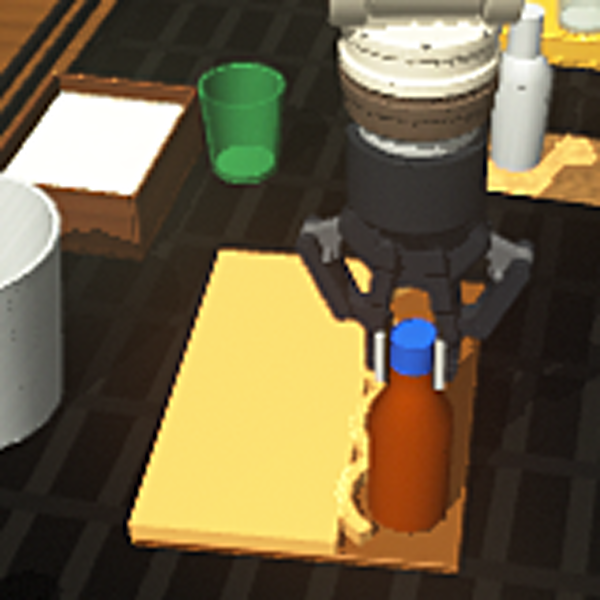

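Aligned with the slot. Lower the last millimetres.

```bash
python3 -m handwheel '[[0,0,0,0.002,0,0,1],[0,0,0,0.004,0,0,1],[0,0,0,0.0048,0,0,1],[0,0,0,0.0048,0,0,1]]'
```

```text
time: 39.78
ee_pos: [0.5145, 0.1178, 0.1358]
tcp_rot: [102.6, 90.0, 12.6]
wrist_force: [-0.0, -0.8, -0.6]
opening: 0.0271
```

```bash
python3 -m handwheel '[[0,0,0,0.0005,0,0,1],[0,0,0,0.0007,0,0,1],[0,0,0,0.0007,0,0,0.3],[0,0,0,0.0007,0,0,-0.2],[0,0,0,0.0007,0,0,-0.5],[0,0,0,0,0,0,-0.5],[0,0,0,-0.02,0,0,-0.5],[0,0,0,-0.05,0,0,-0.5],[0,0,0,-0.07,0,0,-0.5],[0,0,0,-0.07,-0.003,0.04,-0.5],[0,0,0,-0.07,-0.005,0.09,-0.5],[0,0,0,-0.07,-0.007,0.14,-0.5],[0,0,0,-0.07,-0.01,0.19,-0.5],[0,0,0,-0.07,-0.012,0.24,-0.5],[0,0,0,-0.07,-0.014,0.29,-0.5],[0,0,0,-0.07,-0.016,0.34,-0.5],[0,0,0,-0.07,-0.018,0.385,-0.5],[0,0,0,-0.07,-0.0195,0.42,-0.5],[0,0,0,-0.07,-0.0195,0.434,-0.5],[0,0,0,-0.07,-0.0195,0.434,-0.5]]'
python3 - <<'E'
from h import *
o=bot.get_obs();print(o['ee_pos'].round(4),o['opening'],o['wrist_force'],o['time'])
b=snap('side','b2.png')
cv2.imwrite('pics/b14.png',cv2.resize(b['frame'][80:280,150:400,::-1],None,fx=2.4,fy=2.4,interpolation=2))
E
```

```text
time: 42.28
ee_pos: [0.4947, -0.3165, 0.2052]
tcp_rot: [-138.5, 90.0, 131.5]
wrist_force: [0.8, 0.1, -0.3]
opening: 0.064
[ 0.4947 -0.3165  0.2052] 0.0640320167682284 [ 0.82565496  0.12134514 -0.33439322] 42.275
```

View pics/b14.png

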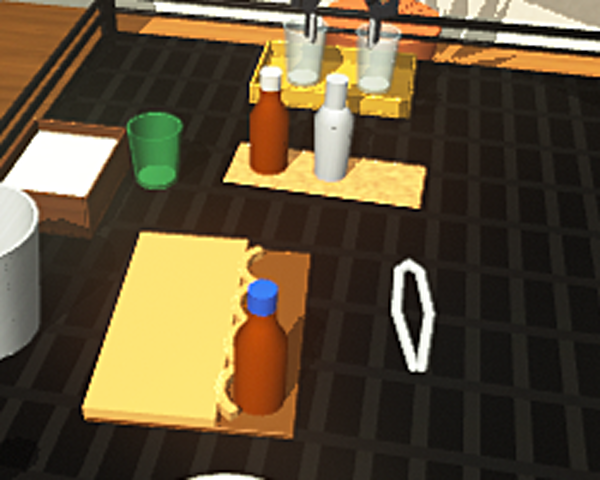

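```bash
python3 -m handwheel '[[0,0,0,0.02,0,0,-0.5],[0,0,0,0.04,0,0,-0.5],[0,0,0,0.06,0,0,-0.5],[0,0,0,0.07,0,0,-0.5],[0,0,0,0.0735,0,0,-0.5],[0,0,0,0.0735,0,0,-0.5],[0,0,0,0.0735,0,0,-0.5],[0,0,0,0.0735,0,0,0],[0,0,0,0.0735,0,0,0.5],[0,0,0,0.0735,0,0,1],[0,0,0,0.0735,0,0,1],[0,0,0,0.0735,0,0,1],[0,0,0,0.0735,0,0,1]]' 30
```

```text
time: 43.95
ee_pos: [0.4951, -0.3164, 0.1323]
tcp_rot: [68.6, 90.0, -21.4]
wrist_force: [2.9, 0.6, 3.4]
opening: 0.0271
```

```bash
python3 -m handwheel '[[0,0,0,-0.01,0,0,1],[0,0,0,-0.025,0,0,1],[0,0,0,-0.045,0,0,1],[0,0,0,-0.06,0,-0.005,1],[0,0,0,-0.06,0.002,-0.025,1],[0,0,0,-0.06,0.005,-0.055,1],[0,0,0,-0.06,0.008,-0.09,1],[0,0,0,-0.06,0.011,-0.13,1],[0,0,0,-0.06,0.014,-0.17,1],[0,0,0,-0.06,0.017,-0.21,1],[0,0,0,-0.06,0.02,-0.25,1],[0,0,0,-0.06,0.022,-0.29,1],[0,0,0,-0.06,0.025,-0.325,1],[0,0,0,-0.06,0.028,-0.35,1],[0,0,0,-0.06,0.028,-0.362,1],[0,0,0,-0.06,0.028,-0.367,1],[0,0,0,-0.045,0.028,-0.367,1],[0,0,0,-0.025,0.028,-0.367,1],[0,0,0,-0.012,0.028,-0.367,1],[0,0,0,-0.009,0.028,-0.367,1]]'
python3 -m handwheel '[[0,0,0,0.002,0,0,1],[0,0,0,0.004,0,0,1],[0,0,0,0.0048,0,0,1],[0,0,0,0.0048,0,0,1]]'
python3 - <<'E'
from h import *
b=snap('side','b2.png')
cv2.imwrite('pics/b15.png',cv2.resize(b['frame'][110:270,150:310,::-1],(600,600),interpolation=2))
E
```

```text
time: 46.45
ee_pos: [0.5222, 0.0501, 0.1396]
tcp_rot: [-82.8, 89.9, -172.9]
wrist_force: [0.2, 0.1, -1.5]
opening: 0.0271
time: 46.95
ee_pos: [0.5229, 0.0507, 0.1364]
tcp_rot: [92.5, 90.0, 2.5]
wrist_force: [1.1, -0.6, -2.4]
opening: 0.0268
```

View pics/b15.png

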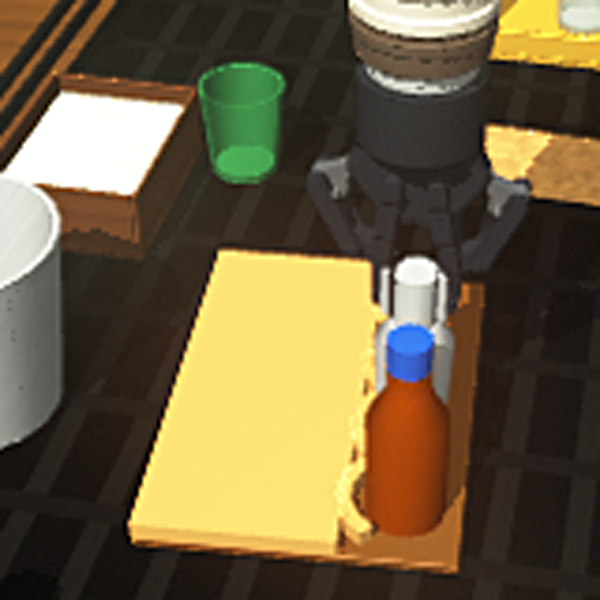

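Nearly touching; ease down a bit more.

```bash
python3 -m handwheel '[[0,0,0,0.0005,0,0,1],[0,0,0,0.001,0,0,1],[0,0,0,0.001,0,0,1]]'
```

```text
time: 47.38
ee_pos: [0.5232, 0.0508, 0.1362]
tcp_rot: [96.1, 89.9, 6.1]
wrist_force: [-1.0, -0.5, 5.1]
opening: 0.0271
```

```bash
python3 -m handwheel '[[0,0,0,0,0,0,0.3],[0,0,0,0,0,0,-0.2],[0,0,0,0,0,0,-0.5],[0,0,0,0,0,0,-0.5],[0,0,0,-0.02,0,0,-0.5],[0,0,0,-0.05,0,0,-0.5],[0,0,0,-0.07,0,0,-0.5],[0,0,0,-0.07,0.005,0.04,-0.5],[0,0,0,-0.07,0.013,0.09,-0.5],[0,0,0,-0.07,0.021,0.14,-0.5],[0,0,0,-0.07,0.029,0.19,-0.5],[0,0,0,-0.07,0.037,0.24,-0.5],[0,0,0,-0.07,0.045,0.29,-0.5],[0,0,0,-0.07,0.052,0.33,-0.5],[0,0,0,-0.07,0.057,0.36,-0.5],[0,0,0,-0.07,0.057,0.368,-0.5],[0,0,0,-0.07,0.057,0.368,-0.5],[0,0,0,-0.07,0.057,0.368,-0.5]]'
python3 - <<'E'
from h import *
b=snap('side','b2.png')
cv2.imwrite('pics/b16.png',cv2.resize(b['frame'][80:280,150:400,::-1],None,fx=2.4,fy=2.4,interpolation=2))
E
```

```text
time: 49.62
ee_pos: [0.5798, -0.3163, 0.2054]
tcp_rot: [138.1, 90.0, 48.2]
wrist_force: [0.5, -1.0, -0.5]
opening: 0.0641
```

View pics/b16.png

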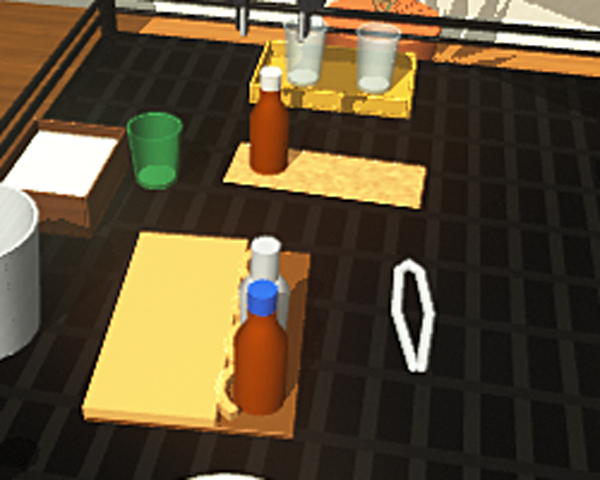

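```bash
python3 -m handwheel '[[0,0,0,0.02,0,0,-0.5],[0,0,0,0.04,0,0,-0.5],[0,0,0,0.06,0,0,-0.5],[0,0,0,0.07,0,0,-0.5],[0,0,0,0.075,0,0,-0.5],[0,0,0,0.075,0,0,-0.5],[0,0,0,0.075,0,0,-0.5],[0,0,0,0.075,0,0,0],[0,0,0,0.075,0,0,0.5],[0,0,0,0.075,0,0,1],[0,0,0,0.075,0,0,1],[0,0,0,0.075,0,0,1],[0,0,0,0.075,0,0,1]]' 30
```

```text
time: 51.3
ee_pos: [0.58, -0.3174, 0.1305]
tcp_rot: [70.8, 90.0, -19.2]
wrist_force: [1.4, 0.1, 3.3]
opening: 0.0271
```

```bash
python3 -m handwheel '[[0,0,0,-0.01,0,0,1],[0,0,0,-0.025,0,0,1],[0,0,0,-0.045,0,0,1],[0,0,0,-0.06,0,-0.005,1],[0,0,0,-0.06,-0.003,-0.02,1],[0,0,0,-0.06,-0.008,-0.045,1],[0,0,0,-0.06,-0.014,-0.075,1],[0,0,0,-0.06,-0.02,-0.11,1],[0,0,0,-0.06,-0.027,-0.145,1],[0,0,0,-0.06,-0.033,-0.18,1],[0,0,0,-0.06,-0.04,-0.215,1],[0,0,0,-0.06,-0.045,-0.25,1],[0,0,0,-0.06,-0.05,-0.275,1],[0,0,0,-0.06,-0.053,-0.29,1],[0,0,0,-0.06,-0.055,-0.298,1],[0,0,0,-0.06,-0.055,-0.3015,1],[0,0,0,-0.045,-0.055,-0.3015,1],[0,0,0,-0.025,-0.055,-0.3015,1],[0,0,0,-0.012,-0.055,-0.3015,1],[0,0,0,-0.009,-0.055,-0.3015,1]]'
python3 -m handwheel '[[0,0,0,0.002,0,0,1],[0,0,0,0.004,0,0,1],[0,0,0,0.005,0,0,1],[0,0,0,0.005,0,0,1]]'
python3 - <<'E'
from h import *
b=snap('side','b2.png')
cv2.imwrite('pics/b17.png',cv2.resize(b['frame'][110:270,150:310,::-1],(600,600),interpolation=2))
E
```

```text
time: 53.8
ee_pos: [0.5243, -0.0162, 0.1378]
tcp_rot: [-90.5, 89.9, 179.5]
wrist_force: [-0.8, 0.0, -2.5]
opening: 0.0274
time: 54.3
ee_pos: [0.525, -0.0158, 0.1345]
tcp_rot: [87.9, 90.0, -2.1]
wrist_force: [0.0, -1.0, -0.8]
opening: 0.0271
```

View pics/b17.png

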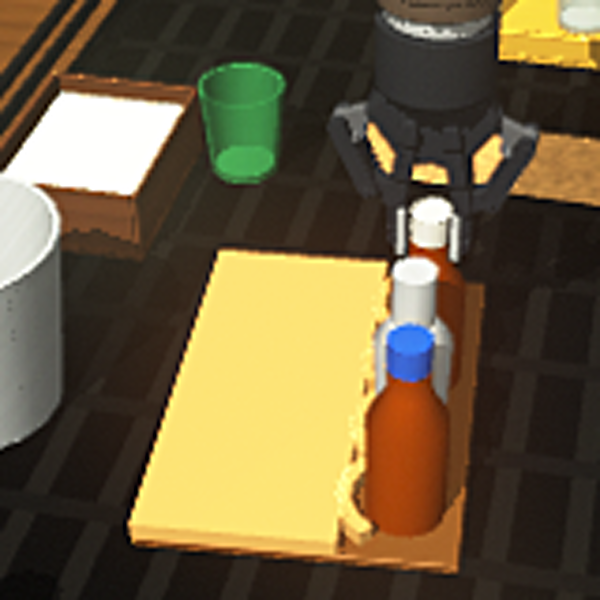

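```bash
python3 -m handwheel '[[0,0,0,0.0005,0,0,1],[0,0,0,0.0008,0,0,1],[0,0,0,0.0008,0,0,0.3],[0,0,0,0.0008,0,0,-0.2],[0,0,0,0,0,0,-0.5],[0,0,0,0,0,0,-0.5],[0,0,0,-0.02,0,0,-0.5],[0,0,0,-0.05,0,0,-0.5],[0,0,0,-0.09,0,0,-0.5],[0,0,0,-0.11,-0.02,0.04,-0.5],[0,0,0,-0.11,-0.04,0.09,-0.5],[0,0,0,-0.11,-0.06,0.14,-0.5],[0,0,0,-0.11,-0.08,0.19,-0.5],[0,0,0,-0.11,-0.1,0.24,-0.5],[0,0,0,-0.11,-0.12,0.29,-0.5],[0,0,0,-0.11,-0.13,0.32,-0.5],[0,0,0,-0.11,-0.13,0.33,-0.5],[0,0,0,-0.11,-0.13,0.33,-0.5]]'
python3 - <<'E'
from h import *
o=bot.get_obs();print(o['wrist_force'],o['time'])
f=[]
for n in('top','side'):
    c=snap(n,'end_%s.png'%n)
    for k,z in dict(bottle_white_center=.078,bottle_blue_center=.078,shaker_center=.078,mould_center=.026,tongs=0,jigger=0,tumbler=0).items():
        r=bot.tip_of(k,c)[:2];print(n,k,[(round(x['conf'],2),onz(c,x['centre'][0]*512,x['centre'][1]*384,z).round(3).tolist()) for x in r])
    s=cv2.imread('pics/%s0.png'%n);f.append(np.vstack([s[100:360,110:380],c['frame'][100:360,110:380,::-1]]))
cv2.imwrite('pics/end.png',cv2.resize(np.hstack(f),None,fx=1.15,fy=1.15))
E
```

```text
time: 56.6
ee_pos: [0.395, -0.3458, 0.244]
tcp_rot: [-155.0, 90.0, 114.9]
wrist_force: [-0.1, 0.2, -0.6]
opening: 0.0642
[-0.13750717  0.17390035 -0.61309761] 56.6
top bottle_white_center [(0.73, [0.536, -0.014, 0.078])]
top bottle_blue_center [(0.71, [0.507, 0.116, 0.078]), (0.58, [0.495, 0.297, 0.078])]
top shaker_center [(0.71, [0.521, 0.044, 0.078])]
top mould_center [(0.6, [0.51, 0.334, 0.026])]
top tongs [(0.85, [0.366, -0.038, 0.0])]
top jigger [(0.49, [0.738, 0.297, 0.0])]
top tumbler [(0.97, [0.728, -0.265, 0.0])]
side bottle_white_center [(0.88, [0.519, -0.023, 0.078])]
side bottle_blue_center [(0.78, [0.514, 0.11, 0.078])]
side shaker_center [(0.55, [0.524, 0.054, 0.078])]
side mould_center [(0.67, [0.506, 0.316, 0.026])]
side tongs [(0.94, [0.364, -0.045, 0.0]), (0.44, [0.718, -0.258, 0.0])]
side jigger [(0.77, [0.75, 0.295, -0.0])]
side tumbler []
```

View pics/end.png

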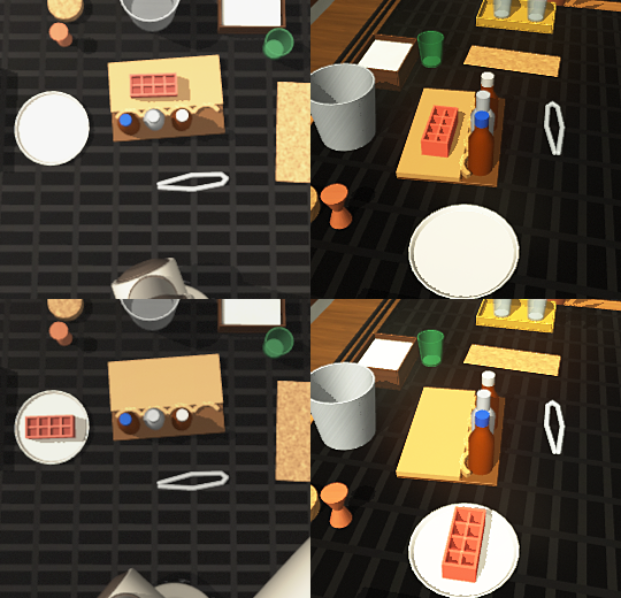

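```bash
python3 -c "
from workcell import bot
print(bot.job_done())"
```

```text
the job is handed in; nothing more can be done
None
```

The job is done and handed in at about 57 s of the 136 s allowed. I moved the white-capped bottle, the shaker and the blue-capped bottle to the cork mat. Then I put the coral mould flat in the middle of the white dish. Last, I stood the bottles and shaker back in their own slots, and the slot at y = -99 mm is still empty.

**Rack:** In the final top and side pictures, the two bottles and the shaker stand upright in the same places as at the start. The arm's measured positions when it released them match the original grasps to within 1 mm.

**Mould:** It lies flat in the dish. The side camera and the reading taken just after release put it within about 4 mm of the dish centre.

**Other things:** The tongs, jigger and tumbler look unmoved next to the first pictures. The forces I read at the end of each move stayed under 10 N.

**Disagreements in the last checks:**
- The networks' final position estimates scatter by up to about 10–15 mm. For example, the top camera put the mould at y = 0.334 m while the side camera gave 0.316 m, and the white bottle differs by 17 mm in x between cameras.
- The side camera's final check did not find the tumbler, though it is visible in that picture.
- In these cases I relied on the pictures and the arm's positions instead.

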